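Tuck the brass guard plate under the bench board's cover leaf and hold it down

ROBOT

A 6-joint arm with a two-finger parallel gripper is mounted at the origin on the work surface. World frame = base frame: x ahead of the robot, y to its left, z up, the work surface at z = 0. Lengths are in m, angles in rad, forces in N, time in s.
With the tool pointing down it reaches from about 0.375 to 0.925 m from the base axis. Payload 5.7 kg.
Tool frame: the origin (TCP) lies between the finger pads; the fingertips stand 19 mm ahead of it and the grasp point (between the pads) is the TCP; x points along the fingers, y is the direction in which the jaws open and shut, and the axes are right-handed (so a half turn about x gives the same grasp; the last joint's range is limited). The gripper opens to 88 mm and grips with 3 to 60 N. Pads are 20 mm wide; open, the fingers measure 115 mm over their backs; the gripper's body (75 mm by 178 mm) begins 61 mm behind the grasp point.
Start: joints at [-1.302, 0.359, 1.51, -0, 1.272, -0.115], TCP at [0.225, -0.556, 0.242] pointing down, gripper open.
Joint ranges: [-2.97, 2.97], [-1.01, 2.36], [0.21, 2.38], [-0.96, 4.11], [0.2, 2.71], [-2.98, 2.98]. Speed limits (rad/s): [2.39, 2.39, 3.14, 3.14, 3.14, 3.14].

INTERFACE

Orientations are given as [roll, pitch, yaw] about the fixed x, y, z axes, in that order (R = Rz(yaw) Ry(pitch) Rx(roll)).
In Python, from rig import r, vision, order gives the robot as it stands. Calls block until the motion is done:
- r.movep(position, orientation): joint-space move of the TCP to a pose.
- r.move_straight(position, vel=0.15, attitude=None): straight line of the TCP; attitude=None keeps the orientation; vel is the mean speed in m/s.
- r.goto_joints(angles): joint-space move.
- r.let_go() and r.gripper_close(): open the fingers fully, or close them until they stop; the grip force is fixed at half the most.
- r.wait(seconds).
- r.inverse_kinematics(position, orientation): joint angles nearest the present ones, or None.
- r.state(): the state.
- vision.get_image(name): name is "scene" or "side" or "wrist"; returns (picture, depth): 400x640x3 uint8, blue, green, red; 400x640 float32, m along the optical axis (not along the pixel's ray), 0 where there is no reading.
- vision.get_calibration(name): a dict with "fx", "fy", "cx", "cy" (pixels), "world_from_camera" (4x4, takes a point from camera to world coordinates); the wrist camera has in their place "mount" (4x4, takes a point from camera to tool coordinates, whose origin is the TCP and whose axes are the tool frame's). Camera axes: x right, y down, z forward; pixel columns grow to the right and rows downward; lengths in m; the calibration is good to about 2 mm. A picture is of the moment at which its call begins: read the wrist's pose just before it. get_calibration takes no time and is no camera call.
A pose or a line that the arm cannot do raises r.IKError and nothing moves.
- order.sign_off(): hands the job in, once; it reports no verdict.
The state is a dict: "t": time; "joints": joint angles; "joint_velocities": joint speeds; "tau": joint torques, N m; "position": TCP position; "ee_rot": TCP orientation; "contact_force": force on the tool from outside, world axes, zero at the start; "torque": the same for the moment, N m; "finger_gap": finger opening in m.
Only numpy, scipy, OpenCV 4.12 (cv2) and the standard library are available. Lean on these libraries where they do the work, as an engineer would, in place of code of your own. Each camera call takes 0.05 s, during which the arm holds its last target.

TASK

Pick up the brass guard plate by its wooden rib, lay it flat on the open deck of the bench board, clear of the hinged steel leaf, then slide it along the deck so that its end tucks squarely about 2 cm under the leaf's lip, without lifting the leaf. Finish while still holding the rib and pressing the plate firmly flat on the deck (about 10 N, clearly more than its own weight), and leave everything else on the bench where it is.

Things in the scene. Friction and masses are not known exactly. Their poses are not given: they have to be found in the camera images.
- board: dark wooden bench board fixed to the bench, 240 x 140 mm, deck 20 mm above the bench (= above this origin, which lies at bench level, 130 mm from the board's open end and 110 mm from its hinge end). Its x axis runs along the board from the open end to the hinged steel leaf, away from the robot; y across it, z up. The leaf covers the deck from x = +35 mm (its free lip) to x = +95 mm (its hinge); the deck from x = -130 to +35 mm is open
- lip_mid (a point): middle of the lower edge of the leaf's free lip as it rests: 35 mm along the board's x, 28 mm above the bench, so 8 mm above the deck. Axes as the board's. The slot under the leaf is 104 mm wide between two steel cheeks and ends at a stop 37 mm behind the lip
- leaf (a joint): hinge of the grey steel cover leaf (60 x 130 x 3 mm, 80 g, red line near its lip), rad: 0 = lying at rest over the slot, grows as the lip is lifted; it swings freely and only its weight keeps it down
- guard_mid (a point): brass guard plate 100 x 70 x 4 mm, lying loose on the bench, with a pale wooden upright rib on its middle: rib 50 mm long (along x), 12 mm thick (along y), its top 40 mm above the plate's underside. About 0.25 kg. The point is the rib's middle, 20 mm above the underside (the plate's top face is 16 mm below the point). x along plate and rib, y across, z up. Both 70 mm ends are alike; either may be tucked in. Take it by the rib from above
- guard: the same guard plate, the point at the centre of its underside, same axes
- lapblock: bystander, to be left alone: wooden lapping block with grey face, 100 x 45 x 25 mm, on the opposite side of the board from the guard; origin at the centre of its underside
- jar: bystander, to be left alone: amber glass jar with steel cap, 60 mm across, 70 mm tall; origin at the centre of its underside
- ringbox: bystander, to be left alone: small wooden ring box with blue lid, 72 x 72 x 42 mm; origin at the centre of its underside
- dish: bystander, to be left alone: white ceramic dish, 80 mm across, 25 mm tall; origin at the centre of its underside
- pliers: bystander, to be left alone: small red-handled pliers lying flat, 145 mm long, 12 mm tall; origin at the centre of its underside
- handpiece: bystander, to be left alone: black engraving handpiece lying flat, 155 mm long, 22 mm tall; origin at the centre of its underside
- goldring: bystander, to be left alone: gold-coloured ring lying flat, 23 mm across, 5 mm tall; origin at the centre of its underside
Not all that is in view belongs to the job. Of the things shaped like the guard, the brass one is meant.

How it is judged:
On the way, in this order (a step that is already met when the one before it is completed fails the run):
1. the guard plate lies flat on the open deck, its front edge at least 5 mm short of the leaf's lip (x of guard_mid in the frame of board between -0.1 and -0.02 m and y of guard_mid in the frame of board between -0.04 and 0.04 m and z of guard_mid in the frame of board below 0.043 m and angle between guard_mid's own z axis and vertical below 0.08 rad and contact force between guard and board above 0.8 N), for 0.1 s.
2. its end is 12 mm or more under the lip, plate low on the deck (x of guard_mid in the frame of board above -0.003 m and z of guard_mid in the frame of board below 0.044 m and y of guard_mid in the frame of board between -0.02 and 0.02 m), for 0.1 s.
At the end, for the whole second after the job is handed in: The plate's end is 12 mm or more under the lip (up to the stop), within 0.1 rad of square and 20 mm of the middle, lying flat (0.04 rad, within 2 mm of the deck), pressed on the board with more than 5 N, still in the fingers' hold, with the leaf down (under 0.02 rad) (x of guard_mid in the frame of board between -0.003 and 0.025 m and y of guard_mid in the frame of board between -0.02 and 0.02 m and z of guard_mid in the frame of board between 0.037 and 0.042 m and angle between guard_mid's own z axis and vertical below 0.04 rad and angle between the x axis of guard_mid and the x axis of board, either way round below 0.1 rad and contact force between guard and board above 5 N and contact force between the fingers and guard above 2 N and value of joint leaf below 0.02 rad and linear speed of guard below 0.01 m/s); the arm keeps its last pose, push and grip.
It fails at once if the leaf is lifted by more than 0.06 rad (about 3.5 mm at its lip) (value of joint leaf above 0.06 rad).
It fails at once if a bystander is moved more than 30 mm (distance of any of lapblock, jar, ringbox, dish, pliers, handpiece, goldring from where it was at the start of the episode above 0.03 m).
It also fails if it takes over 45 s, if anything falls off the work surface, if the arm or the gripper's body presses on something with over 40 N, if the wrist force passes 120 N, or if a joint passes its speed limit or range.

## Working session

There is one attempt and no reset: what is moved stays moved. The work goes in short steps, each a Python script; the robot and the scene stay as the last script left them, time stands still between calls to the robot, and variables do not carry over. Pictures are saved under pics/ and viewed, and the job is handed in when it is done.

```bash
ls; mkdir -p pics; python3 - <<'E'
from rig import r,vision
import cv2,numpy as np
np.set_printoptions(precision=4,suppress=True)
print(r.state())
for n in ("scene","side","wrist"):
    im,d=vision.get_image(n); cv2.imwrite(f"pics/{n}0.png",im); np.save(f"pics/{n}0.npy",d)
    print(n,vision.get_calibration(n),(d>0).mean())
E
```

```text
pics
{'t': 0.0, 'joints': array([-1.3021,  0.3595,  1.5114, -0.    ,  1.2725, -0.1151]), 'joint_velocities': array([0.    , 0.0006, 0.0001, 0.0005, 0.0003, 0.0001]), 'tau': array([ -0.003 , -51.5389, -27.0726,   0.067 ,   0.0351,  -0.0001]), 'position': array([ 0.2245, -0.5557,  0.2408]), 'ee_rot': array([-1.6786,  1.5689,  1.8468]), 'contact_force': array([-0.0499, -0.0865,  0.3752]), 'torque': array([-0.0328,  0.008 , -0.0338]), 'finger_gap': 0.08789508596670574}
scene {'fx': 375.8491653993437, 'fy': 375.8491653993437, 'cx': 324.29411014471293, 'cy': 196.02753734493814, 'world_from_camera': array([[ 0.2568,  0.8008, -0.5411,  1.2105],
       [ 0.9664, -0.2179,  0.136 , -0.1439],
       [-0.009 , -0.5579, -0.8299,  0.9871],
       [ 0.    ,  0.    ,  0.    ,  1.    ]])} 0.99619140625
side {'fx': 400.78329324418326, 'fy': 400.78329324418326, 'cx': 319.0514123669322, 'cy': 194.86450795339928, 'world_from_camera': array([[-0.7056, -0.5333,  0.4666,  0.0669],
       [-0.7086,  0.5377, -0.4569,  0.5263],
       [-0.0073, -0.653 , -0.7573,  0.9169],
       [ 0.    ,  0.    ,  0.    ,  1.    ]])} 0.99584375
wrist {'fx': 294.0467627502445, 'fy': 294.0467627502445, 'cx': 321.59722210464827, 'cy': 197.7262726874008, 'mount': array([[-0.0013, -0.3058,  0.9521, -0.1431],
       [ 1.    , -0.0011,  0.001 , -0.0007],
       [ 0.0007,  0.9521,  0.3058, -0.0846],
       [ 0.    ,  0.    ,  0.    ,  1.    ]])} 0.99618359375
```

View pics/scene0.png

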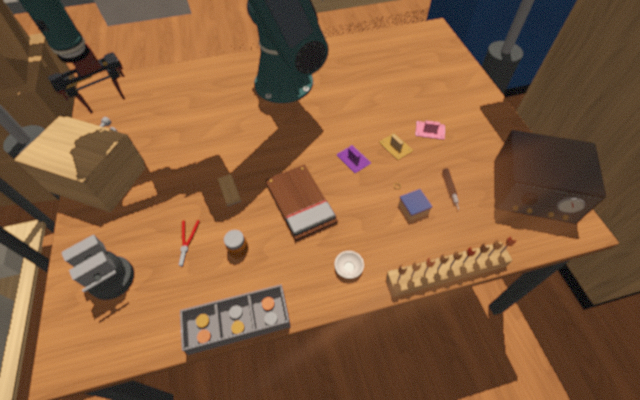

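View pics/side0.png

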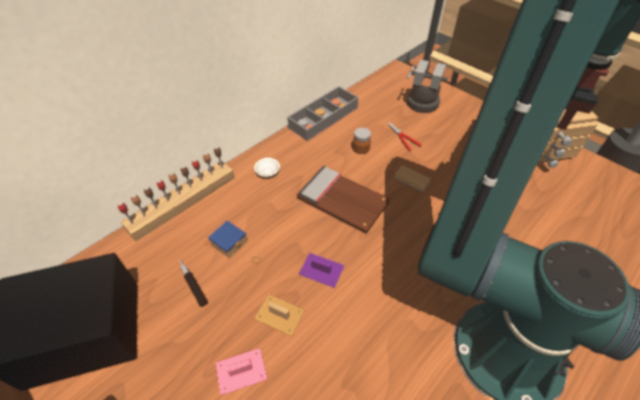

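View pics/wrist0.png

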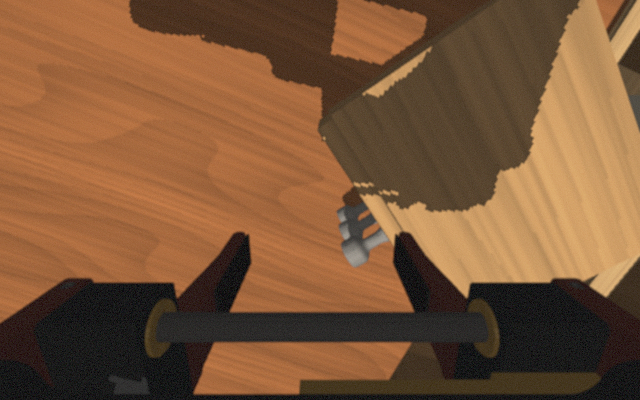

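The brass guard is at scene (396,147) and side (279,313). The purple and pink plates are decoys. The board is at scene (302,201), with its grey leaf at (312,219). Next I'll get coarse positions.

```bash
cat > h.py <<'E'
import numpy as np,cv2
from rig import r,vision,order
from scipy.spatial.transform import Rotation as R
np.set_printoptions(precision=4,suppress=True)
def T(name,st=None):
    c=vision.get_calibration(name)
    if name!="wrist": return c,np.array(c["world_from_camera"])
    M=np.eye(4);M[:3,:3]=R.from_euler('xyz',st["ee_rot"]).as_matrix();M[:3,3]=st["position"]
    return c,M@np.array(c["mount"])
def ray(c,W,px,z):
    px=np.atleast_2d(px).astype(float)
    d=np.c_[(px[:,0]-c["cx"])/c["fx"],(px[:,1]-c["cy"])/c["fy"],np.ones(len(px))]@W[:3,:3].T
    return W[:3,3]+d*((z-W[2,3])/d[:,2])[:,None]
def cloud(c,W,d):
    v,u=np.mgrid[:400,:640]
    return (np.stack([(u-c["cx"])/c["fx"]*d,(v-c["cy"])/c["fy"]*d,d],-1)@W[:3,:3].T+W[:3,3])
def snap(name,tag):
    st=r.state(); im,d=vision.get_image(name); cv2.imwrite(f"pics/{tag}.png",im)
    c,W=T(name,st); return im,d,c,W
E
python3 - <<'E'
from h import *
for n,b in (("scene",(375,130,415,163)),("side",(250,290,306,336))):
    im=cv2.imread(f"pics/{n}0.png");d=np.load(f"pics/{n}0.npy");c,W=T(n);P=cloud(c,W,d)
    hsv=cv2.cvtColor(im,cv2.COLOR_BGR2HSV)
    x0,y0,x1,y1=b
    cy,cx=(y0+y1)//2,(x0+x1)//2
    print(hsv[cy+5:cy+8,cx-8:cx-5].reshape(-1,3)[:3],hsv[y0,x0])
    m=(np.abs(hsv[...,0].astype(int)-hsv[...,0][cy,cx])<4)
    k=np.zeros_like(m);k[y0:y1,x0:x1]=1
    Q=P[y0:y1,x0:x1].reshape(-1,3)
    print(n,"high pts",Q[Q[:,2]>.025].mean(0),(Q[:,2]>.025).sum(),Q[:,2].max())
    # board
    B=P[(P[...,2]>.014)&(P[...,2]<.036)]
im=cv2.imread("pics/scene0.png");c,W=T("scene")
print("board corners scene z=.02",ray(c,W,[(267,183),(302,165)],.02), "far",ray(c,W,[(336,217),(299,237)],.02))
for k,p in dict(jar=(234,240),dish=(349,265),box=(415,205),pl=(187,240),hp=(451,187),lap=(229,190),ring=(397,186),pink=(431,130),purple=(353,159)).items(): print(k,ray(c,W,p,.01)[0])
E
```

```text
[[ 14 154 171]
 [ 17 159 178]
 [ 18 159 191]] [ 14 156 196]
scene high pts [0.491  0.2751 0.1031] 85 0.9870820758144836
[[ 16 149 224]
 [ 16 149 224]
 [ 16 150 223]] [ 12 151 204]
side high pts [0.4148 0.3167 0.0709] 157 0.9168845513092885
board corners scene z=.02 [[ 0.4838 -0.1484  0.02  ]
 [ 0.4419 -0.0246  0.02  ]] far [[ 0.662   0.0289  0.02  ]
 [ 0.6986 -0.0926  0.02  ]]
jar [ 0.6534 -0.277   0.01  ]
dish [0.8153 0.0232 0.01  ]
box [0.6787 0.2768 0.01  ]
pl [ 0.6175 -0.4096  0.01  ]
hp [0.6456 0.4129 0.01  ]
lap [ 0.4716 -0.2699  0.01  ]
ring [0.597  0.2494 0.01  ]
pink [0.4004 0.453  0.01  ]
purple [0.4541 0.1475 0.01  ]
```

```bash
cat >> h.py <<'E'
def down(a):
    y=np.array([np.cos(a),np.sin(a),0]);x=np.array([0,0,-1.]);z=np.cross(x,y)
    return R.from_matrix(np.c_[x,y,z]).as_euler('xyz')
E
python3 - <<'E'
from h import *
c,W=T("scene");print(ray(c,W,(396,148),.01))
p=[0.45,0.26,0.22]
for a in np.arange(-180,180,30):
    q=r.inverse_kinematics(p,down(np.radians(a))); print(a,q)
E
```

```text
[[0.4465 0.3036 0.01  ]]
-180 [ 0.391   0.266   1.7092 -0.      1.1664 -2.7506]
-150 None
-120 [ 0.391   0.266   1.7092 -0.      1.1664  2.4853]
-90 [ 0.391   0.266   1.7092 -0.      1.1664  1.9618]
-60 [ 0.391   0.266   1.7092 -0.      1.1664  1.4382]
-30 [ 0.391   0.266   1.7092 -0.      1.1664  0.9146]
0 [ 0.391   0.266   1.7092 -0.      1.1664  0.391 ]
30 [ 0.391   0.266   1.7092 -0.      1.1664 -0.1326]
60 [ 0.391   0.266   1.7092 -0.      1.1664 -0.6562]
90 [ 0.391   0.266   1.7092 -0.      1.1664 -1.1798]
120 [ 0.391   0.266   1.7092 -0.      1.1664 -1.7034]
150 [ 0.391   0.266   1.7092 -0.      1.1664 -2.227 ]<sys>:0: UserWarning: Gimbal lock detected. Setting third angle to zero since it is not possible to uniquely determine all angles.
```

```bash
python3 -W ignore - <<'E'
from h import *
a=np.radians(-76)
r.movep([.54,-.07,.28],down(a)); r.wait(.3)
im,d,c,W=snap("wrist","w_board"); np.save("pics/w_board.npy",d); np.save("pics/w_board_W.npy",W)
r.movep([.44,.29,.25],down(0)); r.wait(.3)
im,d,c,W=snap("wrist","w_guard"); np.save("pics/w_guard.npy",d); np.save("pics/w_guard_W.npy",W)
print(r.state()["t"],r.state()["position"])
E
```

```text
4.3333 [0.4404 0.2895 0.25  ]
```

View pics/w_board.png

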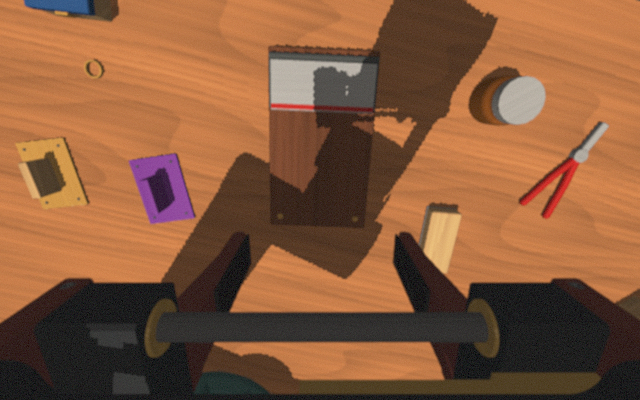

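View pics/w_guard.png

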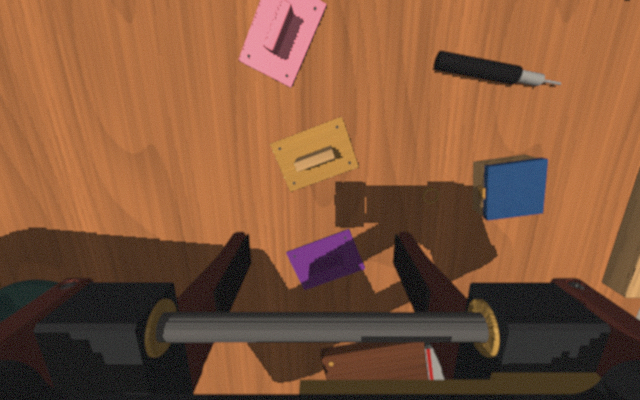

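```bash
python3 -W ignore - <<'E'
from h import *
c=vision.get_calibration("wrist")
im=cv2.imread("pics/w_guard.png");W=np.load("pics/w_guard_W.npy");P=cloud(c,W,np.load("pics/w_guard.npy"))
hsv=cv2.cvtColor(im,cv2.COLOR_BGR2HSV)
print(hsv[145,285],hsv[175,310],hsv[160,315],hsv[200,300],hsv[120,250],P[160,315],P[175,310],P[200,300])
x0,y0,x1,y1=255,105,375,205
m=cv2.inRange(hsv,(16,90,60),(26,255,255));k=np.zeros_like(m);k[y0:y1,x0:x1]=255;m&=k
m=cv2.morphologyEx(m,cv2.MORPH_OPEN,np.ones((3,3)))
m=cv2.morphologyEx(m,cv2.MORPH_CLOSE,np.ones((15,15)))
ct=max(cv2.findContours(m,0,2)[0],key=cv2.contourArea)
h=ray(c,W,ct[:,0,:],.004)[:,:2]
rc=cv2.minAreaRect((h*1000).astype(np.float32));print("plate rect mm",rc)
rm=(P[...,2]>.030)&(P[...,2]<.05)&(k>0)
Q=P[rm];print("rib",rm.sum(),Q.mean(0),np.median(Q[:,2]))
ys,xs=np.nonzero(rm);hh=ray(c,W,np.c_[xs,ys],.04)[:,:2];print(cv2.minAreaRect((hh*1000).astype(np.float32)))
v=im.copy();cv2.drawContours(v,[ct],-1,(0,0,255),1);v[rm]=(255,0,0);cv2.imwrite("pics/g_mask.png",cv2.resize(v[90:220,240:390],None,fx=4,fy=4))
# board
im=cv2.imread("pics/w_board.png");W=np.load("pics/w_board_W.npy");P=cloud(c,W,np.load("pics/w_board.npy"))
hsv=cv2.cvtColor(im,cv2.COLOR_BGR2HSV)
k=np.zeros((400,640),bool);k[40:240,255:395]=1
print("zs",P[200,320],P[80,290],P[250,280])
bm=((P[...,2]>.012)&(P[...,2]<.036)&k).astype(np.uint8)*255
bm=cv2.morphologyEx(bm,cv2.MORPH_OPEN,np.ones((5,5)))
ct=max(cv2.findContours(bm,0,2)[0],key=cv2.contourArea)
Q=P[ct[:,0,1],ct[:,0,0]]
print("board rect",cv2.minAreaRect((Q[:,:2]*1000).astype(np.float32)))
lm=((P[...,2]>.0255)&(P[...,2]<.04)&k);print("leaf n",lm.sum())
red=(cv2.inRange(hsv,(170,90,60),(180,255,255))|cv2.inRange(hsv,(0,180,60),(5,255,255)))&(k*255).astype(np.uint8)
ys,xs=np.nonzero(red);print("red",len(xs),xs.min(),xs.max(),ys.mean());print(cv2.minAreaRect((ray(c,W,np.c_[xs,ys],.031)[:,:2]*1000).astype(np.float32)))
v=im.copy();cv2.drawContours(v,[ct],-1,(0,255,0),1);v[red>0]=(255,0,0);cv2.imwrite("pics/b_mask.png",cv2.resize(v[30:250,240:400],None,fx=2.7,fy=2.7))
E
```

```text
[ 17 166 195] [ 17 163 194] [ 16 131 205] [ 12 157 172] [ 13 156 186] [0.4324 0.3089 0.0405] [0.4245 0.2813 0.0029] [0.4099 0.2447 0.0002]
plate rect mm ((431.0777587890625, 308.4940185546875), (100.2503890991211, 70.37435150146484), 20.36467742919922)
rib 441 [0.4309 0.3095 0.0395] 0.03981007084577021
((430.7784423828125, 309.5962219238281), (49.888710021972656, 13.164695739746094), 20.081449508666992)
zs [ 0.4923 -0.0796  0.0197] [ 0.6392 -0.005   0.03  ] [ 0.3892 -0.039   0.001 ]
board rect ((569.2576293945312, -60.91304016113281), (239.65829467773438, 140.1817626953125), 11.607356071472168)
leaf n 6204
red 203 272 372 109.05418719211822
((559.7516479492188, -62.903472900390625), (123.2217788696289, 127.61133575439453), 11.038832664489746)
```

View pics/g_mask.png

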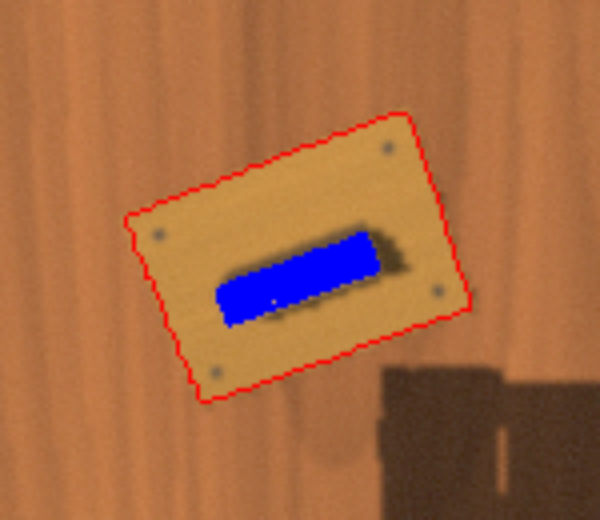

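View pics/b_mask.png

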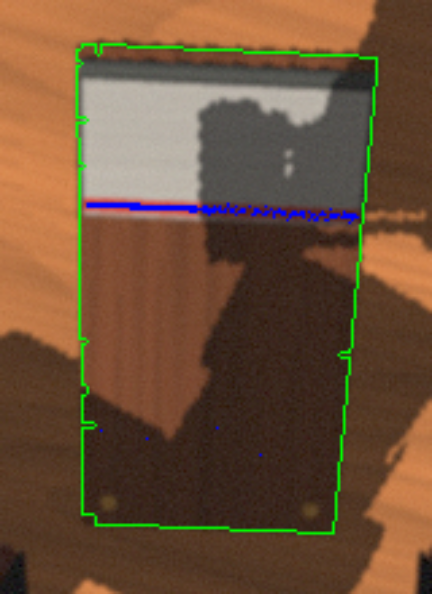

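Measurements agree well: the guard is at (0.431, 0.309) with its rib at 20.2°, and the board rectangle fits 240x140 at 11.6°. Next I'll grasp and lift.

```bash
cat >> h.py <<'E'
TH=np.radians(11.6); BO=np.array([.5791,-.0589])
def bw(x,y=0,z=0): 
    return [BO[0]+x*np.cos(TH)-y*np.sin(TH),BO[1]+x*np.sin(TH)+y*np.cos(TH),z]
def wb(p):
    d=np.array(p[:2])-BO; return np.array([d[0]*np.cos(TH)+d[1]*np.sin(TH),-d[0]*np.sin(TH)+d[1]*np.cos(TH),p[2]])
def rep(s=""):
    st=r.state(); print(s,"t",st["t"],"board",wb(st["position"]),"F",st["contact_force"],"M",st["torque"],"gap",st["finger_gap"]); return st
E
python3 -W ignore - <<'E'
from h import *
o=down(np.radians(20.2-90)); g=[.431,.309]
r.movep(g+[.12],o); rep("above")
r.move_straight(g+[.028],vel=.1); rep("low")
r.gripper_close(); rep("closed")
r.move_straight(g+[.12],vel=.12); rep("up")
im,d,c,W=snap("wrist","w_held")
E
```

```text
above t 5.4833 board [-0.0707  0.3902  0.1203] F [ 0.3648  0.1131 -0.844 ] M [ 0.0374 -0.0109 -0.0041] gap 0.08774229940815484
low t 6.55 board [-0.0706  0.3903  0.0285] F [0.6819 0.1904 0.059 ] M [0.0058 0.0136 0.0112] gap 0.08823805988635895
closed t 7.7 board [-0.0711  0.3901  0.028 ] F [0.0394 0.0582 0.0286] M [-0.0618 -0.014  -0.0442] gap 0.01205133163025574
up t 8.6167 board [-0.0718  0.39    0.1194] F [-0.3737  0.9433 -2.8584] M [-0.0326  0.021  -0.0229] gap 0.012220771011922288
```

View pics/w_held.png

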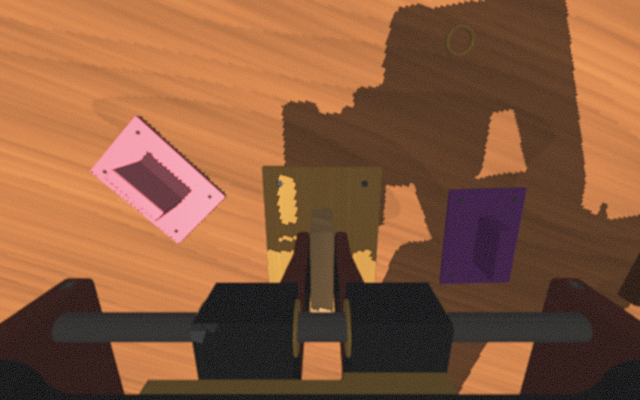

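Grasp is good: the gap is 12 mm and the measured load is about 2.8 N. The plate's front edge at row 167 (columns 263–382) is square to the tool. I'll check the held offset and then lower it onto the deck.

```bash
python3 -W ignore - <<'E'
from h import *
c=vision.get_calibration("wrist");M=np.array(c["mount"])
for px in [(263,167),(382,166)]:
    d=M[:3,:3]@np.array([(px[0]-c["cx"])/c["fx"],(px[1]-c["cy"])/c["fy"],1]); print("tool pt",M[:3,3]+d*((.024-M[0,3])/d[0]))
o=down(TH-np.pi/2)
r.movep(bw(-.065,0,.13),o); rep("over")
r.move_straight(bw(-.065,0,.056),vel=.1); r.wait(.2); s=rep("near"); f0=s["contact_force"][2]
z=.056
while z>.040:
    z-=.001; r.move_straight(bw(-.065,0,z),vel=.02); r.wait(.1)
    f=r.state()["contact_force"][2]-f0
    print(round(z,4),round(f,2))
    if f>5: break
rep("down")
snap("side","s_down"); im,*_=snap("wrist","w_down")
im=cv2.imread("pics/s_down.png");cv2.imwrite("pics/s_down_c.png",cv2.resize(im[120:260,250:450],None,fx=4,fy=4))
E
```

```text
tool pt [ 0.024  -0.0344 -0.0496]
tool pt [ 0.024   0.0343 -0.0501]
over t 10.1167 board [-0.065   0.001   0.1298] F [ 0.5382  0.2388 -3.0732] M [-0.0626 -0.0016 -0.0401] gap 0.012089036222817921
near t 11.2083 board [-0.0645 -0.0003  0.0567] F [ 0.0939 -0.3206 -3.8317] M [ 0.055  -0.0056 -0.05  ] gap 0.011726716582428269
0.055 0.34
0.054 1.52
0.053 0.46
0.052 -0.28
0.051 1.48
0.05 0.61
0.049 0.85
0.048 0.53
0.047 13.08
down t 14.3583 board [-0.065  0.     0.048] F [-3.1484  0.5024  9.2434] M [0.0978 0.5094 0.0595] gap 0.012072680732436763
```

View pics/s_down_c.png

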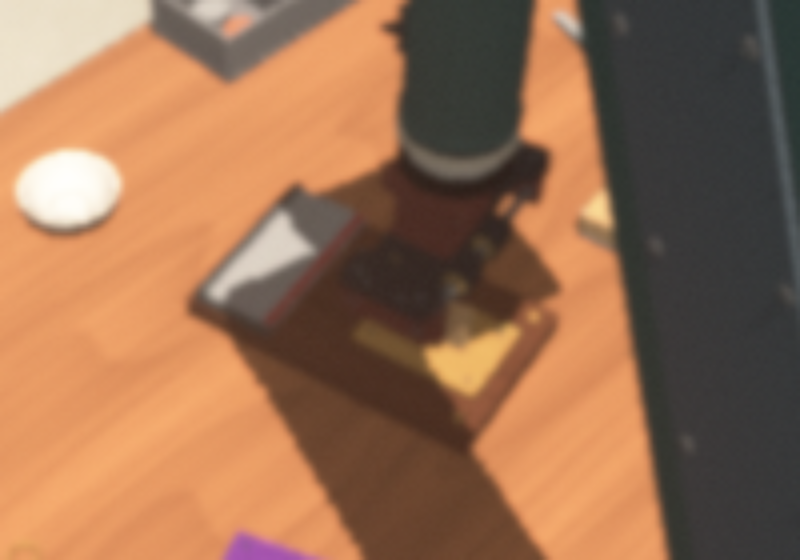

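View pics/w_down.png

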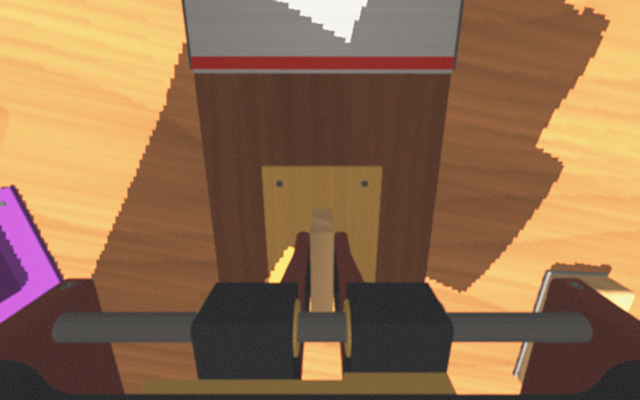

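Plate is flat, square and centred on the deck: plate mid-column is 322 and lip mid-column 323. I'll check the lip distance, then slide with force monitoring.

```bash
python3 -W ignore - <<'E'
from h import *
c=vision.get_calibration("wrist");M=np.array(c["mount"])
for px in [(193,73),(453,72)]:
    d=M[:3,:3]@np.array([(px[0]-c["cx"])/c["fx"],(px[1]-c["cy"])/c["fy"],1]); print("lip tool",M[:3,3]+d*((.017-M[0,3])/d[0]))
f0=-3.0; z=.0468
x=-.065
while x<-.0201:
    x+=.009; r.move_straight(bw(x,0,z),vel=.03); r.wait(.05)
    s=rep(); f=s["contact_force"][2]-f0
    if np.hypot(*s["contact_force"][:2])>20: print("STOP");break
    z+=np.clip((f-8)*.00005,-.0003,.0003); 
snap("wrist","w_mid")
E
```

```text
lip tool [ 0.017  -0.0652 -0.0991]
lip tool [ 0.017   0.0656 -0.0995]
 t 14.9583 board [-0.0578  0.0003  0.0479] F [-7.4978 -1.06   15.1224] M [-0.2092  1.2742 -0.0542] gap 0.012131221507152982
 t 15.4583 board [-0.0477  0.0001  0.0479] F [-3.9615  0.3506  8.7145] M [-0.0677  0.8927 -0.0049] gap 0.012205403854440314
 t 15.9583 board [-0.0384  0.0001  0.0479] F [-2.3413  0.1133  6.9703] M [-0.0259  0.7668 -0.0202] gap 0.011767461846839695
 t 16.4583 board [-0.0293  0.      0.0479] F [-1.9861 -1.0218  5.8631] M [-0.0044  0.7922 -0.0394] gap 0.012086343199996972
 t 16.9583 board [-0.0203  0.      0.0479] F [-2.5848  0.7825  5.6464] M [-0.0769  0.7795 -0.0286] gap 0.011745267072150746
```

View pics/w_mid.png

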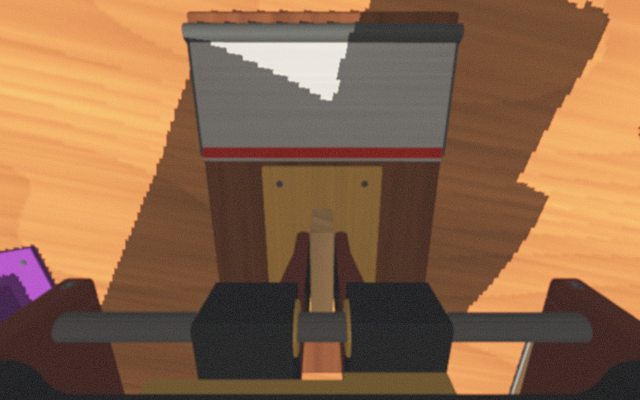

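```bash
python3 -W ignore - <<'E'
from h import *
f0=-3.0; z=.0468
for x in (-.014,-.008,-.002,.0035):
    r.move_straight(bw(x,0,z),vel=.025); r.wait(.05)
    s=rep(); f=s["contact_force"][2]-f0
    if np.hypot(*s["contact_force"][:2])>15: print("STOP");break
    z+=np.clip((f-9)*.00005,-.0003,.0003)
r.wait(.3);rep("end"); print(z)
im,*_=snap("wrist","w_end"); snap("side","s_end")
E
```

```text
t 17.45 board [-0.016   0.0002  0.0479] F [-8.802  -2.5156 16.5589] M [-0.2588  1.4424 -0.0164] gap 0.012199807193214656
 t 17.8917 board [-0.0089  0.0001  0.0479] F [-4.519  -1.098  10.5617] M [-0.1329  1.0782 -0.0527] gap 0.011951656343915235
 t 18.3333 board [-0.0026  0.0001  0.0479] F [-3.6003 -0.4777  7.2832] M [-0.0912  0.969  -0.0445] gap 0.011734016238584591
 t 18.75 board [0.0029 0.     0.0479] F [-3.3785 -0.5924  6.6015] M [-0.0758  0.9091 -0.0731] gap 0.012020674646977283
end t 19.05 board [0.0029 0.0001 0.0479] F [-2.3848 -1.431   6.3747] M [-0.1938  0.9183 -0.0293] gap 0.012041309883634627
0.0474223227075135
```

View pics/w_end.png

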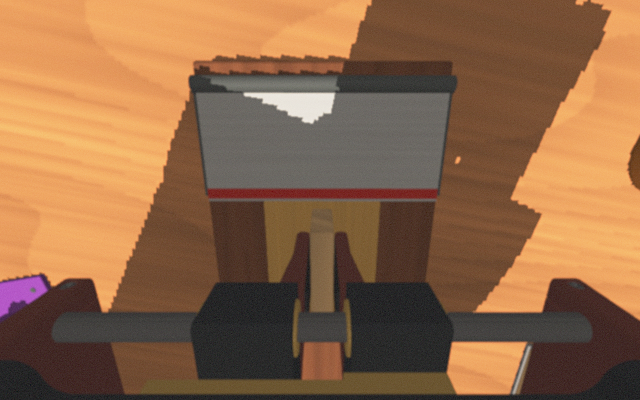

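```bash
python3 -W ignore - <<'E'
from h import *
c=vision.get_calibration("wrist");M=np.array(c["mount"])
for px in [(209,200),(438,200)]:
    d=M[:3,:3]@np.array([(px[0]-c["cx"])/c["fx"],(px[1]-c["cy"])/c["fy"],1]); print("lip tool",M[:3,3]+d*((.017-M[0,3])/d[0]))
r.move_straight(bw(.0045,0,.0472),vel=.02)
for i in range(5): r.wait(.3); rep()
im,d,c,W=snap("wrist","w_end2"); P=cloud(c,W,d)
for v in (110,140,170,185): print([round(float(np.median(P[v-3:v+4,u-6:u+7,2])),4) for u in (225,320,425)])
E
```

```text
lip tool [ 0.017  -0.0651 -0.0318]
lip tool [ 0.017   0.0662 -0.0316]
 t 19.7 board [0.0029 0.0001 0.0479] F [-5.9074 -1.5089 10.1622] M [-0.3099  1.2175  0.0053] gap 0.012021735237013303
 t 20.0 board [0.0029 0.0001 0.0479] F [-6.6412 -2.3028 10.852 ] M [-0.2654  1.1407  0.0193] gap 0.011854415760738793
 t 20.3 board [0.0029 0.0001 0.0479] F [-6.7311 -1.7974  9.9506] M [-0.2761  1.2357 -0.0332] gap 0.011700797690986208
 t 20.6 board [0.0029 0.0001 0.0479] F [-5.7764 -2.3697 10.3087] M [-0.2954  1.2484 -0.0173] gap 0.012076074966283368
 t 20.9 board [0.0029 0.0001 0.0479] F [-6.1992 -1.266  10.9128] M [-0.2428  1.1494 -0.0082] gap 0.012189735418866095
[0.0309, 0.031, 0.0312]
[0.031, 0.0311, 0.0312]
[0.031, 0.031, 0.031]
[0.0309, 0.0312, 0.0311]
```

```bash
python3 -c "
import cv2;im=cv2.imread('pics/s_end.png');cv2.imwrite('pics/s_end_c.png',cv2.resize(im[100:300,180:450],None,fx=2.9,fy=2.9))"
```

```text
(no output)
```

View pics/s_end_c.png

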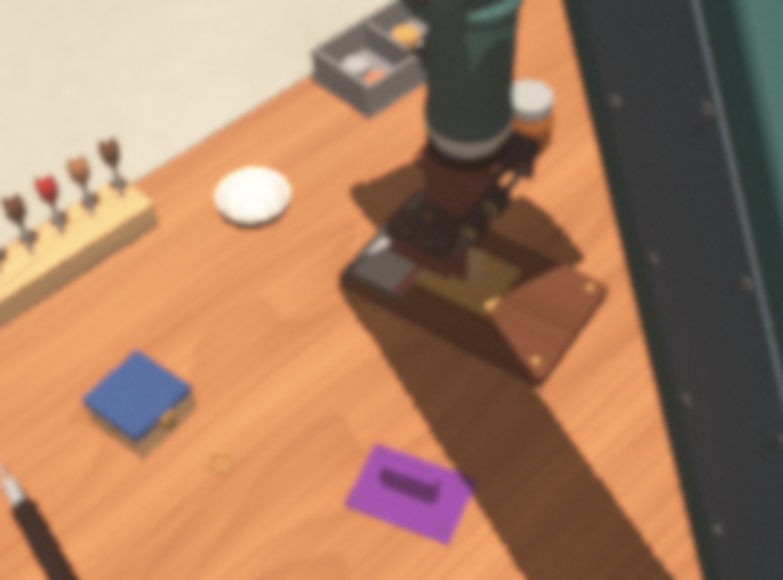

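View pics/w_end2.png

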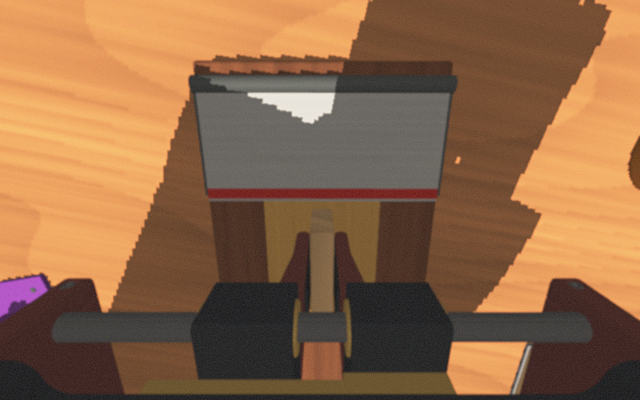

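```bash
python3 -W ignore -c "
from h import *
rep();order.sign_off();rep()"
```

```text
t 20.95 board [0.0029 0.0001 0.0479] F [-6.4572 -1.7168 10.6375] M [-0.2846  1.1871 -0.0172] gap 0.011971643401059395
the job is handed in; nothing more can be done
the job is handed in; nothing more can be done
```

I picked the brass guard up by its rib and laid it flat on the open deck, with its front edge about 50 mm short of the lip. I then slid it under the leaf and handed the job in at 20.95 s, still gripping the rib and pressing down. Sign-off reports no verdict, so these are my own last checks:

- **Position:** the plate's middle is at about x = +3 mm and y = 0 in the board frame. That puts its end about 18 mm under the lip, and the wrist view agrees to within about 1 mm. The plate looked square in the wrist pictures.
- **Flatness and leaf:** the tool height stayed constant throughout the slide, so the plate did not rise off the deck. The leaf's top reads 31 mm across its whole surface, so it is still down.
- **Press and grip:** the tool reads about 10.5 N upward. Adding the plate's weight and the sensor offset, that is about 13 N on the deck. The finger gap is 12 mm, so the rib is still held.
- **Last nudge failed:** I tried to move the plate another 1.5 mm forward, but friction held it at 18 mm. It leaves a steady sideways load of about 6 N on the tool, and the position held for more than a second.
- **Bystanders:** I touched none of them and saw nothing shifted in the views I took, but I did not re-measure each one.

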